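# Raise the chip guard window to its mark

### The arm

A 6-joint arm with a two-finger parallel gripper is mounted at the origin on the work surface. World frame = base frame: x ahead of the robot, y to its left, z up, the work surface at z = 0. Lengths are in mm, angles in rad, forces in N, time in s.
With the tool pointing down it reaches from about 375 to 925 mm from the base axis. Payload 5.7 kg.
Tool frame: the origin (TCP) lies between the finger pads; the fingertips stand 11 mm ahead of it and the grasp point (between the pads) lies 8 mm behind it; z points along the fingers, y is the line along which they close (so a half turn about z gives the same grasp; the last joint's range is limited). The gripper opens to 85 mm and grips with 20 to 120 N. Pads are 22 mm wide; open, the fingers measure 114 mm over their backs; the gripper's body (76 mm by 85 mm) begins 54 mm behind the grasp point. The pads swing forward as they close: fully open they stand 13 mm farther back than shut.
Start: joints at [-1.324, 0.359, 1.51, -0, 1.272, -0.115], TCP at [212.358, -561.131, 242.267] pointing down, gripper open.
Joint ranges: [-2.97, 2.97], [-1.01, 2.36], [0.21, 2.38], [-0.96, 4.11], [0.2, 2.71], [-2.98, 2.98]. Speed limits (rad/s): [2.39, 2.39, 3.14, 3.14, 3.14, 3.14].

### API

Orientations are given as a unit quaternion [x, y, z, w].
In Python, from workcell import readout, cams, workorder gives the robot as it stands. The module is installed in compiled form; this text tells all that it offers.
- The arm moves only by the tool move_arm, never from a script. Its argument "targets" is text: rows parted by semicolons, each of 7 numbers parted by spaces: the shift along the tool's x, y, z in mm, then the turn, a rotation vector about the tool's x, y, z in rad, then the closure, from -1 (fully open) to 1 (shut). A call has 1 to 12 rows; each row shifts and turns the commanded pose from where the row before left it, along the tool's axes as they then stand; what a row does not reach is not made up. A row lasts 1/12 s, in which the tool goes at most 41.7 mm and 7.16 degrees, less where a joint would pass 70% of its speed; a pose out of reach is approached as far as the arm can. A call with a gripper value outside its range is refused whole. The fingers move at their own pace and stop on an object; "grip_force" is the grip in N (left out, the last holds). Time passes only in rows, so rows that do not move let the fingers close. It gives the time, the measured TCP pose, the force, the opening and the grip force at its end, in the units of the state.
- readout.get_obs(): the state, without advancing time (a new reading comes with each control period).
- cams.capture(name): name is "scene" or "side" or "wrist"; returns (picture, depth): 480x640x3 uint8, red, green, blue; 480x640 float32, mm along the optical axis (not along the pixel's ray), 0 where there is no reading.
- cams.get_calibration(name): a dict with "K" (3x3 intrinsics, pixels), "rvec" (rotation vector, rad) and "tvec" (3), from world to camera coordinates, as OpenCV has them; the wrist camera has in their place "hand_eye" (4x4, takes a point from camera to tool coordinates, whose origin is the TCP and whose axes are the flange's). Camera axes: x right, y down, z forward; pixel columns grow to the right and rows downward; lengths in mm; the calibration is good to about 2 mm. A picture is of the moment at which its call begins: read the wrist's pose just before it. get_calibration takes no time and is no camera call.
- workorder.close_job(): hands the job in; it is judged then, once.
The state is a dict: "time": time; "q": joint angles; "dq": joint speeds; "joint_torque": joint torques, N m; "tcp_pos": TCP position; "tcp_rot": TCP orientation; "ft_force": force on the tool from outside, world axes, zero at the start; "ft_torque": the same for the moment, N m; "opening": finger opening in mm; "finger_force": force on a finger pad.
Only numpy, scipy, OpenCV 4.12 (cv2) and the standard library are available. Lean on these libraries where they do the work, as an engineer would, in place of code of your own. Each camera call takes 0.05 s, during which the arm holds its last target. There are 200 camera calls.

### The job

Open the chip guard in front of the bench vise: with the fingertips under the lip of its counterweighted window, push the window up until the underside of the lip is level with the point of the pointer on the post, then leave it standing there and move clear. Only push from beneath: do not take hold of the lip or press on its top, do not run the window well past the pointer, and leave the other things on the bench where they are.

Things in the scene. Friction and masses are not known exactly. Their poses are not given: they have to be found in the camera images.
- lip (a point): Push-up lip: flat steel tongue 70 (x) x 70 (y) x 5 mm thick, sticking out level towards the robot from the middle of the clear window's bottom edge. The point: centre of its underside, 90 to 130 mm above the bench at the start. x points away from the robot, square to the window, y left, z up. Front edge at x = -35 mm, sides at y = +-35 mm, window face at x = +35 mm. Nothing within 100 mm of front or sides, nothing below.
- window (a point): Centre of the clear sliding window above the lip, 290 mm wide, 178 mm tall in a steel frame; 42 mm beyond the lip's point and 95 mm above it, moves with it. Its bottom edge is flush with the lip's underside. It runs between two 30 mm posts, 330 mm apart between centres, 0.5 m tall, joined by a bar at the top. A vise stands 80 mm behind it.
- lip_pad (a point): Rubber pad 66 x 64 x 4 mm that covers the top face of the lip, its front edge 4 mm behind the lip's front edge; the point is the centre of its underside, 5 mm above the lip's underside. It moves with the lip. Nothing may press on it.
- pointer: White cone, base 20 mm across, 34 mm long on a dark collar clamped to the left post (seen from the robot), pointing right, close in front of the left end of the window's bottom edge. Origin: the point of the cone, which marks the height wanted for the lip's underside. z up, axes parallel to the lip's. Fixed, 210 to 300 mm above the bench.
- sash (a joint): Height of the window in its guides (m): 0 = lowest, with the lip's underside 90 mm above the bench; grows upward, to a stop at 0.24. The window, with its lip, weighs about 0.8 kg but is counterweighted: it takes 2 to 5 N to push up (a little more when moved fast) and stays wherever it is left.
- spray_mid (a point): Bystander: standing aerosol can, 54 mm across, 170 mm tall; point at its centre, half-way up.
- hammer_grip (a point): Bystander: hammer 280 mm long lying on the bench; point on its handle.
- tape_mid (a point): Bystander: tape measure, 30 x 65 x 60 mm, standing on edge; point at its centre.
- angle_mid (a point): Bystander: loose aluminium angle bracket 50 x 60 x 50 mm; point about its middle, 15 mm above the bench.

How it is judged (in metres and radians):
On the way:
1. the window is on its way up, more than 25 mm raised and still more than 25 mm below the mark, pushed by the fingers at its lip (contact force between the fingers and sash_c0 above 0.5 N and distance of lip from where it was at the start of the episode above 0.025 m and z of lip in the frame of pointer below -0.025 m), for 0.1 s.
At the end, for the whole second after the job is handed in: The underside of the lip is within 10 mm of the height of the pointer's point, the window stands still, and the aerosol can, hammer, tape measure and angle bracket are within 20 mm of where they were (z of lip in the frame of pointer between -0.01 and 0.01 m and velocity of joint sash between -0.005 and 0.005 m/s and distance of each of spray_mid, hammer_grip, tape_mid, angle_mid from where it was at the start of the episode below 0.02 m); the robot touches nothing.
It fails at once if the fingers press on the top of the lip (take hold of it or push it down) with over 1.5 N (contact force between the fingers and sash_c1 above 1.5 N).
It fails at once if the window is run more than 25 mm past the pointer (z of lip in the frame of pointer above 0.025 m).
It fails at once if a bystander is moved by more than 20 mm (distance of any of spray_mid, hammer_grip, tape_mid, angle_mid from where it was at the start of the episode above 0.02 m).
It also fails if it takes over 40 s, if anything falls off the work surface, if the arm or the gripper's body presses on something with over 40 N, if the wrist force passes 120 N, or if a joint passes its speed limit or range.

## Working session

There is one attempt and no reset: what is moved stays moved. The work goes in short steps, Python scripts to look and compute and a tool call to move; the robot and the scene stay as the last step left them, time stands still between calls to the robot, and variables do not carry over. Pictures are saved under pics/ and viewed, at most 10 in all, crops included, and the job is handed in when it is done.

Besides the shell and the picture viewer there is one more tool, called after "Emit:" as a command line: name --argument value ..., lists and objects as JSON in quotes. move_arm: Moves the arm, as the interface text tells. Its arguments: {"type":"object","properties":{"targets":{"type":"string"},"grip_force":{"type":"number"}},"required":["targets"]}

```bash
mkdir -p pics
cat > h.py <<'E'
import numpy as np, cv2
from workcell import readout, cams, workorder
def cal(n):
    c=cams.get_calibration(n); R=cv2.Rodrigues(np.array(c["rvec"],float))[0]
    return np.array(c["K"]),R,np.array(c["tvec"],float).ravel()
def pt(n,u,v,d):
    K,R,t=cal(n); p=np.linalg.inv(K)@np.array([u,v,1.])*d
    return R.T@(p-t)
def cloud(n,dep):
    K,R,t=cal(n); v,u=np.mgrid[:480,:640]
    p=np.stack([(u-K[0,2])/K[0,0]*dep,(v-K[1,2])/K[1,1]*dep,dep],-1)
    return (p-t)@R
E
python3 - <<'E'
from h import *
for n in("scene","side"):
    im,d=cams.capture(n); cv2.imwrite(f"pics/{n}.png",im[:,:,::-1]); np.savez(n+".npz",im=im,d=d)
    K,R,t=cal(n); print(n,-R.T@t,R[2],K[0,0])
print(readout.get_obs())
E
```

```text
scene [ 557.45061441  568.90837871 1266.73796355] [ 0.02364578 -0.44278974 -0.89631363] 609.5820224371779
side [277.84183374 706.26514012 855.61944159] [ 0.33164031 -0.64864462 -0.68503639] 495.3898935392515
{'time': 0.1, 'q': array([-1.32410476e+00,  3.59472782e-01,  1.51131539e+00, -8.96482108e-06,
        1.27248045e+00, -1.15095364e-01]), 'dq': array([ 0.00186616, -0.00293453, -0.00383747, -0.00050595, -0.00077339,
        0.00095802]), 'joint_torque': array([ 1.70030603e-04, -5.28651559e+01, -2.79349440e+01, -3.06379625e-04,
        4.96697132e-03,  1.06590730e-05]), 'tcp_pos': array([ 212.21710914, -560.59432777,  241.51726607]), 'tcp_rot': array([ 9.83682760e-01,  1.79909769e-01, -5.93721219e-05, -8.35890266e-04]), 'ft_force': array([0.121266  , 0.01803539, 0.06054409]), 'ft_torque': array([-0.00655957,  0.00967259, -0.00121759]), 'finger_force': 0.0, 'opening': 85.67062608474862}
```

View pics/scene.png

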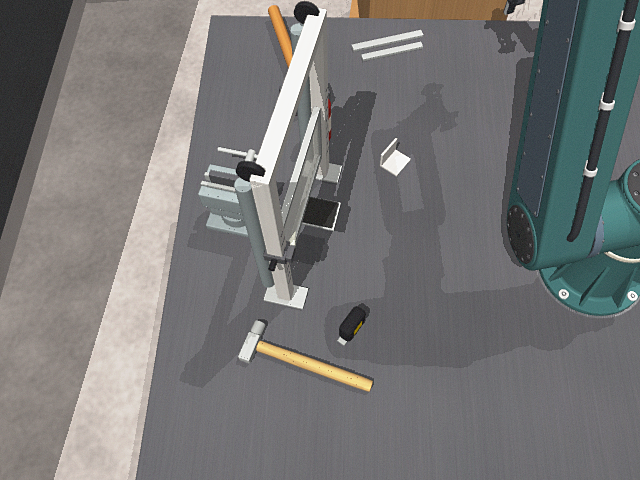

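View pics/side.png

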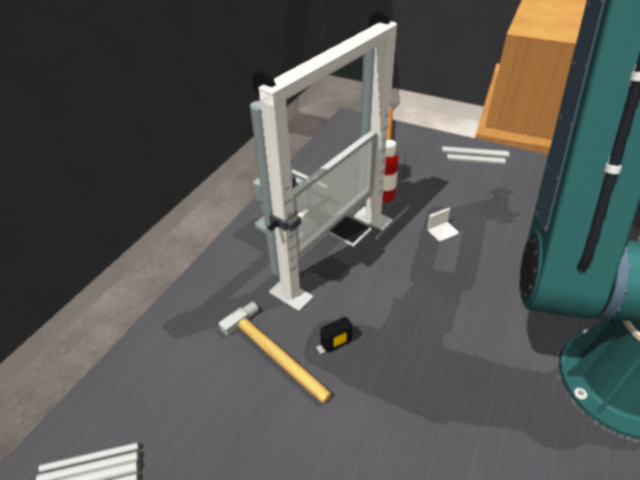

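The scene view shows the guard with its lip as a dark pad at about (322,212). The tape measure is at (354,323), the hammer at (300,365) and the bracket at (396,158). In the side view the lip is at (350,230) and the pointer with its collar at about (290,220). I'll zoom in and read depths.

Run:
```python
from h import *
a=np.load("scene.npz");b=np.load("side.npz")
A=cv2.resize(a["im"][170:310,220:380],(560,490),interpolation=2)
B=cv2.resize(b["im"][170:310,240:400],(560,490),interpolation=2)
cv2.imwrite("pics/z1.png",A[:,:,::-1]);cv2.imwrite("pics/z2.png",B[:,:,::-1])
for n,z,box in(("scene",a,(195,235,300,345)),("side",b,(212,248,325,375))):
    P=cloud(n,z["d"]);g=z["im"].max(2)
    y0,y1,x0,x1=box
    m=np.zeros(g.shape,bool);m[y0:y1,x0:x1]=(g[y0:y1,x0:x1]<45)&(z["d"][y0:y1,x0:x1]>0)
    m&=(P[...,2]>70)&(P[...,2]<160)
    q=P[m];print(n,len(q),np.median(q,0),np.percentile(q,[2,98],axis=0))
    r=cv2.minAreaRect(q[:,:2].astype(np.float32));print(r)
    v,u=np.nonzero(m);print(u.min(),u.max(),v.min(),v.max())
```

```text
scene 516 [613.69751146 -60.32445271 105.6478547 ] [[580.49268921 -90.52463518 100.57582064]
 [640.53874609 -29.58037959 110.21868332]]
((609.24853515625, -60.175132751464844), (64.31021118164062, 64.07272338867188), 80.2021255493164)
303 336 197 227
side 469 [609.37009599 -61.96321993 105.3824758 ] [[579.19873708 -92.45104179 102.71963025]
 [639.23673029 -32.0180718  108.13642871]]
((608.7819213867188, -62.62322998046875), (66.7398681640625, 60.38536071777344), 79.04925537109375)
331 366 217 240
```

View pics/z1.png

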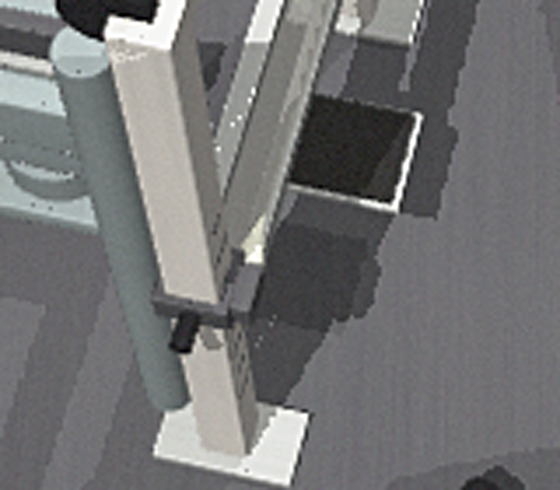

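View pics/z2.png

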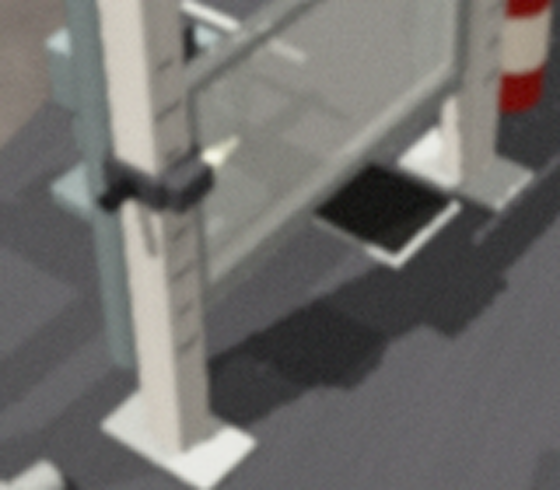

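z1 shows the pad around (355,150), the white lip edge on its right, and the cone tip near (265,220), which is scene pixel (296,233). In z2 the tip is near (238,140), which is side pixel (308,210). Next I'll triangulate the tip and get the yaw.

Run:
```python
from h import *
a=np.load("scene.npz");b=np.load("side.npz")
for n,z,(y0,y1,x0,x1) in(("scene",a,(225,250,282,304)),("side",b,(200,226,292,316))):
    P=cloud(n,z["d"]);im=z["im"].astype(int)[y0:y1,x0:x1]
    m=(im[...,0]-im[...,2]>12)&(im[...,0]>170)
    print(n); 
    for r,row in enumerate(m):
        c=np.nonzero(row)[0]
        if len(c):
            print(y0+r,x0+c.min(),x0+c.max(),P[y0+r,x0+c.min()].round(),P[y0+r,x0+c.max()].round())
# yaw: lip pad edges (scene+side corners), posts' top bar
for n,z,(y0,y1,x0,x1) in(("scene",a,(0,310,220,345)),("side",b,(0,310,250,420))):
    P=cloud(n,z["d"])[y0:y1,x0:x1].reshape(-1,3); 
    q=P[(P[:,2]>494)&(P[:,2]<515)&(P[:,0]>550)&(P[:,0]<750)]
    r=cv2.minAreaRect(q[:,:2].astype(np.float32));print(len(q),r)
    v=cv2.fitLine(q[:,:2].astype(np.float32),cv2.DIST_HUBER,0,.01,.01).ravel();print(np.arctan2(-v[0],v[1]),v)
def tri(u,v):
    Ms=[]
    for n,x in zip(("scene","side"),(u,v)):
        K,R,t=cal(n);Ms.append(K@np.c_[R,t])
    X=cv2.triangulatePoints(Ms[0],Ms[1],np.array(u,float).reshape(2,1),np.array(v,float).reshape(2,1)).ravel();X=X[:3]/X[3]
    er=[np.linalg.norm((M@np.r_[X,1])[:2]/(M@np.r_[X,1])[2]-w) for M,w in zip(Ms,(u,v))]
    return X.round(1),np.round(er,1)
print("tip",tri((295.7,232.),(308,209.5)))
# front lip corners: right-front (far), left-front (near)
f=lambda x,y,ox,oy:(ox+(x+.5)/3.5-.5,oy+(y+.5)/3.5-.5)
print(tri(f(420,115,220,170),f(459,205,240,170)),tri(f(397,210,220,170),f(396,267,240,170)))
```

```text
scene
231 295 295 [648.  52. 232.] [648.  52. 232.]
232 294 295 [650.  54. 233.] [649.  53. 230.]
233 294 294 [650.  58. 236.] [650.  58. 236.]
234 293 294 [652.  60. 236.] [650.  61. 238.]
235 292 294 [654.  59. 230.] [650.  60. 232.]
236 292 294 [653.  63. 234.] [650.  63. 233.]
237 291 294 [655.  66. 235.] [649.  66. 235.]
238 290 294 [657.  68. 234.] [649.  69. 236.]
239 290 294 [657.  70. 234.] [649.  69. 232.]
240 289 294 [658.  74. 237.] [649.  74. 238.]
241 290 294 [656.  77. 241.] [649.  75. 236.]
242 290 294 [656.  78. 237.] [649.  76. 235.]
243 290 294 [656.  81. 241.] [649.  78. 234.]
244 291 294 [654.  83. 240.] [648.  82. 239.]
side
210 305 307 [652.  56. 233.] [650.  53. 232.]
211 302 306 [668.  41. 214.] [649.  57. 233.]
212 299 305 [671.  48. 216.] [649.  62. 234.]
213 298 305 [658.  75. 238.] [649.  62. 231.]
214 298 304 [656.  78. 238.] [648.  68. 234.]
215 298 303 [654.  81. 239.] [648.  71. 233.]
216 300 303 [650.  80. 237.] [648.  72. 232.]
217 301 302 [649.  78. 233.] [648.  76. 232.]
3781 ((657.6234130859375, -70.73495483398438), (361.0939025878906, 53.907005310058594), 78.1862564086914)
-0.200029 [ 1.9869773e-01  9.8006082e-01  6.4952576e+02 -5.3583618e+01]
2246 ((657.7939453125, -71.05384826660156), (360.6109924316406, 55.90639877319336), 78.02764129638672)
-0.20131774 [ 1.9996063e-01  9.7980392e-01  6.5008459e+02 -4.3210636e+01]
tip (array([646.4,  55.4, 235.7]), array([0.2, 0.3]))
(array([565.6, -85.5, 103.3]), array([0.4, 0.5])) (array([578.9, -19.2, 100.6]), array([0.2, 0.3]))
```

Run:
```python
from h import *
a=np.load("scene.npz");b=np.load("side.npz")
def st(nm,P,m):
    q=P[m];q=q[(q[:,2]>-20)]
    print(nm,len(q),np.percentile(q,[3,50,97],axis=0).round(0).tolist())
for n,z in(("scene",a),("side",b)):
    P=cloud(n,z["d"]);im=z["im"].astype(int);r,g,bl=im[...,0],im[...,1],im[...,2]
    inb=(P[...,0]>200)&(P[...,0]<900)&(abs(P[...,1])<500)
    st("red",P,(r-g>70)&(r-bl>70)&(abs(g-bl)<25)&inb)
    box={"scene":(135,178,378,412),"side":(205,242,425,462)}[n]
    m=np.zeros(r.shape,bool);m[box[0]:box[1],box[2]:box[3]]=True
    st("angle",P,m&(r>150))
    m[:]=False;box={"scene":(300,350,330,375),"side":(315,358,312,358)}[n];m[box[0]:box[1],box[2]:box[3]]=True
    st("tape",P,m&(P[...,2]>15))
    st("hammer",P,(r-bl>60)&(r-g<70)&inb&(P[...,2]<40))
    # anything tall between x 200..560 other than robot, y -400..200
    st("tall",P,(P[...,2]>20)&(P[...,0]>330)&(P[...,0]<565)&(P[...,1]>-450)&(P[...,1]<200))
```

```text
red 37 [[595.0, -343.0, 7.0], [598.0, -327.0, 125.0], [600.0, -322.0, 134.0]]
angle 492 [[405.0, -293.0, -3.0], [436.0, -259.0, 3.0], [469.0, -230.0, 50.0]]
tape 551 [[511.0, 141.0, 21.0], [534.0, 172.0, 57.0], [558.0, 197.0, 63.0]]
hammer 1459 [[501.0, 212.0, 12.0], [604.0, 256.0, 22.0], [723.0, 295.0, 28.0]]
tall 661 [[440.0, -289.0, 23.0], [529.0, 164.0, 55.0], [556.0, 195.0, 62.0]]
red 273 [[596.0, -338.0, 8.0], [605.0, -319.0, 109.0], [617.0, -310.0, 137.0]]
angle 632 [[405.0, -326.0, -4.0], [444.0, -267.0, 4.0], [470.0, -232.0, 48.0]]
tape 745 [[508.0, 143.0, 17.0], [530.0, 173.0, 53.0], [555.0, 196.0, 61.0]]
hammer 1635 [[497.0, 165.0, 10.0], [591.0, 255.0, 22.0], [723.0, 294.0, 30.0]]
tall 881 [[440.0, -291.0, 22.0], [525.0, 165.0, 48.0], [555.0, 195.0, 60.0]]
```

Emit:
move_arm --targets "0 0 0 0 0.12 0 1; 0 0 0 0 0.12 0 1; 0 0 0 0 0 0 1"

```text
time: 0.35
tcp_pos: [209.8, -562.1, 241.2]
tcp_rot: [0.977, 0.177, 0.12, -0.022]
ft_force: [-0.3, -1.3, 0.1]
opening: 51.5
finger_force: 0.0
```

Run:
```python
from h import *
o=readout.get_obs();print(o["time"],o["q"].round(3),o["tcp_pos"].round(1),o["tcp_rot"].round(3),o["opening"])
from scipy.spatial.transform import Rotation as R
print(R.from_quat(o["tcp_rot"]).as_matrix().round(3)); print(cams.get_calibration("wrist"))
```

```text
0.35 [-1.472  0.379  1.51   0.243  1.325 -0.327] [ 209.8 -562.1  241.2] [ 0.977  0.177  0.12  -0.022] 51.53998171353194
[[ 0.909  0.351  0.226]
 [ 0.34  -0.937  0.086]
 [ 0.242 -0.001 -0.97 ]]
{'K': array([[405.92065353,   0.        , 320.75162746],
       [  0.        , 405.92065353, 245.24499486],
       [  0.        ,   0.        ,   1.        ]]), 'hand_eye': array([[ 1.58658675e-05, -9.62331607e-01, -2.71878426e-01,
         6.84845702e+01],
       [ 9.99999933e-01,  1.14405634e-04, -3.46589806e-04,
         8.90013221e-02],
       [ 3.64638749e-04, -2.71878403e-01,  9.62331544e-01,
        -1.32114409e+02],
       [ 0.00000000e+00,  0.00000000e+00,  0.00000000e+00,
         1.00000000e+00]])}
```

Emit:
move_arm --targets "28 -27 0 0 0 0 1;28 -27 0 0 0 0 1;28 -27 0 0 0 0 1;28 -27 0 0 0 0 1;28 -27 0 0 0 0 1;28 -27 0 0 0 0 1;28 -27 0 0 0 0 1;28 -27 0 0 0 0 1;0 0 0 0 0 0 1"

```text
time: 1.1
tcp_pos: [340.4, -275.5, 296.2]
tcp_rot: [0.976, 0.181, 0.118, -0.023]
ft_force: [-0.9, 0.8, -0.2]
opening: 0.1
finger_force: 0.0
```

```bash
cat > s.py <<'E'
from h import *
from scipy.spatial.transform import Rotation as R
import json
o=readout.get_obs();M=R.from_quat(o["tcp_rot"]).as_matrix()
print(round(o["time"],2),o["q"].round(3),o["tcp_pos"].round(1),o["ft_force"].round(1),o["opening"].round(1));print(M.round(3))
open("log.jsonl","a").write(json.dumps([o["q"].tolist(),o["tcp_pos"].tolist(),M.tolist()])+"\n")
E
python3 s.py
```

```text
Traceback (most recent call last):
  File "s.py", line 5, in <module>
    print(round(o["time"],2),o["q"].round(3),o["tcp_pos"].round(1),o["ft_force"].round(1),o["opening"].round(1));print(M.round(3))
                                                                                          ^^^^^^^^^^^^^^^^^^
AttributeError: 'float' object has no attribute 'round'
```

Emit:
move_arm --targets "0 0 0 0 0.12 0 1;0 0 0 0 0.12 0 1;0 0 0 0 0.12 0 1;0 0 0 0 0.12 0 1;0 0 0 0 0.12 0 1;0 0 0 0 0 0 1"

```text
time: 1.6
tcp_pos: [337.3, -282.5, 293.2]
tcp_rot: [0.898, 0.161, 0.402, -0.076]
ft_force: [0.5, 0.0, -0.7]
opening: 0.1
finger_force: 0.0
```

```bash
python3 s.py
```

```text
Traceback (most recent call last):
  File "s.py", line 5, in <module>
    print(round(o["time"],2),o["q"].round(3),o["tcp_pos"].round(1),o["ft_force"].round(1),o["opening"].round(1));print(M.round(3))
                                                                                          ^^^^^^^^^^^^^^^^^^
AttributeError: 'float' object has no attribute 'round'
```

```bash
sed -i 's/,o\["opening"\].round(1)//' s.py
cat > kin.py <<'E'
import numpy as np, json
from scipy.spatial.transform import Rotation as R
from scipy.optimize import least_squares
def fk(q,p):
    a1,d1,d,a2,a3,d4,L=p
    r=lambda s,t:R.from_euler(s,t).as_matrix()
    R1=r('z',q[0]);R2=R1@r('y',q[1]);R3=R2@r('y',q[2])
    W=R1@[a1,d,d1]+R2@[0,0,a2]+R3@[a3,0,d4]
    T=R3@r('z',q[3])@r('y',q[4])@r('z',q[5])
    # tool y = radial at q6=0 pointing down
    T=T@r('z',-np.pi/2)
    return W+T@[0,0,L],T
def fit():
    D=[json.loads(l) for l in open("log.jsonl")]
    f=lambda p:np.concatenate([fk(q,p)[0]-x for q,x,_ in D]+[ (p-[0,400,70,450,0,450,300])*.003])
    s=least_squares(f,[0,400,70,450,0,450,300]);return s.x,np.abs(f(s.x)[:-7]).max(),D
E
cat > log.jsonl <<'E'
[[-1.3241,0.35947,1.51132,0,1.27248,-0.1151],[212.217,-560.594,241.517],null]
[[-1.472,0.379,1.51,0.243,1.325,-0.327],[209.8,-562.1,241.2],[[0.909,0.351,0.226],[0.34,-0.937,0.086],[0.242,-0.001,-0.97]]]
E
python3 s.py; python3 -c "
from kin import *
p,e,D=fit();print(p.round(1),e)
for q,x,M in D[1:]: print((fk(q,p)[1]-np.array(M)).round(2))"
```

```text
1.6 [-1.529  0.143  2.028  0.805  1.388 -0.642] [ 337.3 -282.5  293.2] [ 0.5  0.  -0.7]
[[ 0.625  0.35   0.698]
 [ 0.228 -0.937  0.265]
 [ 0.747 -0.006 -0.665]]
[4.000e-01 2.690e+02 6.890e+01 6.098e+02 1.133e+02 4.341e+02 3.617e+02] 0.10421879221996733
[[-1.82 -0.7  -0.  ]
 [-0.68  1.87  0.  ]
 [-0.48  0.   -0.  ]]
[[-1.25 -0.7  -0.  ]
 [-0.46  1.87  0.  ]
 [-1.49  0.01  0.  ]]
```

```bash
sed -i "s/r('z',-np.pi\/2)/r('z',np.pi\/2)/" kin.py
cat > plan.py <<'E'
from kin import *
p,e,D=fit();print(p.round(1),e)
lo=np.array([-2.97,-1.01,.21,-.96,.2,-2.98])+.02;hi=np.array([2.97,2.36,2.38,4.11,2.71,2.98])-.02
def pose(yaw,tilt,roll=0):
    z=np.array([np.cos(yaw)*np.cos(tilt),np.sin(yaw)*np.cos(tilt),-np.sin(tilt)])
    y=np.array([np.sin(yaw),-np.cos(yaw),0]);x=np.cross(y,z)
    return np.c_[x,y,z]
def ik(x,T,q0):
    f=lambda q:np.r_[(fk(q,p)[0]-x)/100,(fk(q,p)[1]-T).ravel()]
    s=least_squares(f,np.clip(q0,lo,hi),bounds=(lo,hi));return s.x,np.linalg.norm(f(s.x)[:3])*100+100*np.linalg.norm(f(s.x)[3:])
if __name__=="__main__":
    q0=np.array(D[-1][0])
    for yaw in(.36,.45,.55,.7):
        for tilt in(0,.1,.2):
            u=pose(yaw,tilt)[:,2]
            print(yaw,tilt)
            for z in(78,215):
                x=np.array([607,-59,z])-18*u
                q,er=ik(x,pose(yaw,tilt),q0);print("  ",z,q.round(2),round(er,1),(x-p[6]*u).round())
E
python3 plan.py
```

```text
[4.000e-01 2.690e+02 6.890e+01 6.098e+02 1.133e+02 4.341e+02 3.617e+02] 0.10421879221996733
0.36 0
   78 [-0.87  1.31  2.25  1.88  1.71 -1.97] 0.0 [ 252. -193.   78.]
   215 [-0.87  0.95  2.36  1.9   1.63 -1.73] 1.4 [ 252. -193.  215.]
0.36 0.1
   78 [-0.87  1.22  2.29  1.93  1.6  -1.92] 0.0 [ 253. -192.  116.]
   215 [-0.87  0.83  2.36  1.9   1.49 -1.61] 3.1 [ 253. -192.  253.]
0.36 0.2
   78 [-0.85  1.12  2.32  1.97  1.48 -1.85] 0.0 [ 259. -190.  153.]
   215 [-0.85  0.71  2.36  1.91  1.34 -1.5 ] 1.2 [ 259. -190.  290.]
0.45 0
   78 [-0.9   1.26  2.19  1.78  1.64 -1.87] 0.0 [ 265. -224.   78.]
   215 [-0.9   0.92  2.3   1.79  1.59 -1.64] 0.0 [ 265. -224.  215.]
0.45 0.1
   78 [-0.9   1.17  2.23  1.81  1.53 -1.82] 0.0 [ 267. -223.  116.]
   215 [-0.9   0.81  2.3   1.79  1.46 -1.54] 0.0 [ 267. -223.  253.]
0.45 0.2
   78 [-0.88  1.08  2.26  1.84  1.42 -1.76] 0.0 [ 272. -221.  153.]
   215 [-0.88  0.7   2.3   1.78  1.34 -1.42] 0.0 [ 272. -221.  290.]
0.55 0
   78 [-0.92  1.21  2.12  1.67  1.59 -1.76] 0.0 [ 283. -257.   78.]
   215 [-0.92  0.89  2.22  1.67  1.57 -1.53] 0.0 [ 283. -257.  215.]
0.55 0.1
   78 [-0.91  1.13  2.16  1.69  1.49 -1.72] 0.0 [ 285. -256.  116.]
   215 [-0.91  0.79  2.22  1.66  1.46 -1.44] 0.0 [ 285. -256.  253.]
0.55 0.2
   78 [-0.9   1.04  2.18  1.71  1.38 -1.65] 0.0 [ 290. -254.  153.]
   215 [-0.9   0.69  2.22  1.64  1.35 -1.33] 0.0 [ 290. -254.  290.]
0.7 0
   78 [-0.92  1.17  2.01  1.52  1.57 -1.61] 0.0 [ 317. -304.   78.]
   215 [-0.92  0.87  2.09  1.52  1.58 -1.39] 0.0 [ 317. -304.  215.]
0.7 0.1
   78 [-0.92  1.09  2.04  1.52  1.47 -1.56] 0.0 [ 318. -302.  116.]
   215 [-0.92  0.78  2.1   1.5   1.49 -1.31] 0.0 [ 318. -302.  253.]
0.7 0.2
   78 [-0.9   1.01  2.06  1.52  1.37 -1.5 ] 0.0 [ 322. -299.  153.]
   215 [-0.9   0.7   2.09  1.47  1.39 -1.21] 0.0 [ 322. -299.  290.]
```

Emit:
move_arm --targets "0 0 0 0 0.12 0 1;0 0 0 0 0.12 0 1;0 0 0 0 0.12 0 1;0 0 0 0 0.12 0 1;0 0 0 0 0.12 0 1;0 0 0 0.09 0.02 0 1;0 0 0 0 0 0 1"

```text
time: 2.18
tcp_pos: [339.5, -283.3, 292.8]
tcp_rot: [0.728, 0.163, 0.648, -0.157]
ft_force: [0.7, -0.6, -0.1]
opening: -0.1
finger_force: 0.0
```

```bash
python3 s.py
python3 - <<'E'
from plan import *
q0=np.array(D[-1][0]);x0=np.array(D[-1][1]);T0=np.array(D[-1][2]);u=T0[:,2]
print("yaw,tilt",np.arctan2(u[1],u[0]),-np.arcsin(u[2]))
for b in(18,70,90,110):
    for z in(70,78,280):
        x=np.array([607,-59,0])-b*u;x[2]=z
        q,er=ik(x,T0,q0);print(b,z,q.round(2),round(er,1),x.round(),"tool shift",(T0.T@(x-x0)).round())
E
```

```text
2.18 [-1.688  0.599  2.08   1.     1.713 -1.166] [ 339.5 -283.3  292.8] [ 0.7 -0.6 -0.1]
[[ 0.108  0.441  0.891]
 [ 0.034 -0.897  0.44 ]
 [ 0.994 -0.017 -0.112]]
[-1.000e-01  2.665e+02  6.890e+01  6.112e+02  1.123e+02  4.337e+02
  3.617e+02] 0.09078944692282676
yaw,tilt 0.45909684494357295 0.11221520511007664
18 70 [-0.9   1.18  2.22  1.81  1.52 -1.81] 0.0 [591. -67.  70.] tool shift [-187.  -79.  344.]
18 78 [-0.9   1.16  2.23  1.81  1.51 -1.8 ] 0.0 [591. -67.  78.] tool shift [-179.  -79.  343.]
18 280 [-0.9   0.61  2.29  1.75  1.41 -1.31] 0.0 [591. -67. 280.] tool shift [ 22. -83. 321.]
70 70 [-1.05  1.2   2.26  1.67  1.48 -1.88] 0.0 [545. -90.  70.] tool shift [-193.  -79.  293.]
70 78 [-1.05  1.18  2.27  1.66  1.48 -1.86] 0.0 [545. -90.  78.] tool shift [-185.  -79.  292.]
70 280 [-1.05  0.61  2.33  1.61  1.45 -1.35] 0.0 [545. -90. 280.] tool shift [ 16. -83. 269.]
90 70 [-1.11  1.21  2.27  1.61  1.47 -1.89] 0.0 [527. -99.  70.] tool shift [-195.  -79.  273.]
90 78 [-1.11  1.19  2.28  1.61  1.46 -1.88] 0.0 [527. -99.  78.] tool shift [-187.  -79.  272.]
90 280 [-1.11  0.61  2.34  1.55  1.46 -1.36] 0.0 [527. -99. 280.] tool shift [ 14. -83. 250.]
110 70 [-1.17  1.22  2.28  1.55  1.44 -1.91] 0.0 [ 509. -107.   70.] tool shift [-197.  -79.  253.]
110 78 [-1.17  1.2   2.29  1.55  1.44 -1.9 ] 0.0 [ 509. -107.   78.] tool shift [-189.  -79.  253.]
110 280 [-1.17  0.61  2.35  1.49  1.47 -1.37] 0.0 [ 509. -107.  280.] tool shift [ 12. -83. 230.]
```

Emit:
move_arm --targets "1.5 -9.2 27 0 0 0 1;1.5 -9.2 27 0 0 0 1;1.5 -9.2 27 0 0 0 1;1.5 -9.2 27 0 0 0 1;1.5 -9.2 27 0 0 0 1;1.5 -9.2 27 0 0 0 1;1.5 -9.2 27 0 0 0 1;1.5 -9.2 27 0 0 0 1;1.5 -9.2 24 0 0 0 1;0 0 0 0 0 0 1;0 0 0 0 0 0 1"

```text
time: 3.1
tcp_pos: [519.3, -99.2, 283.9]
tcp_rot: [0.727, 0.166, 0.648, -0.155]
ft_force: [0.2, 0.1, -0.6]
opening: -0.4
finger_force: 0.0
```

```bash
python3 s.py
python3 - <<'E'
from h import *
im,d=cams.capture("wrist");cv2.imwrite("pics/w1.png",im[:,:,::-1]);np.savez("w1.npz",im=im,d=d)
E
```

```text
3.1 [-1.133  0.598  2.349  1.529  1.464 -1.365] [519.3 -99.2 283.9] [ 0.2  0.1 -0.6]
[[ 0.105  0.442  0.891]
 [ 0.041 -0.897  0.44 ]
 [ 0.994 -0.01  -0.112]]
```

View pics/w1.png

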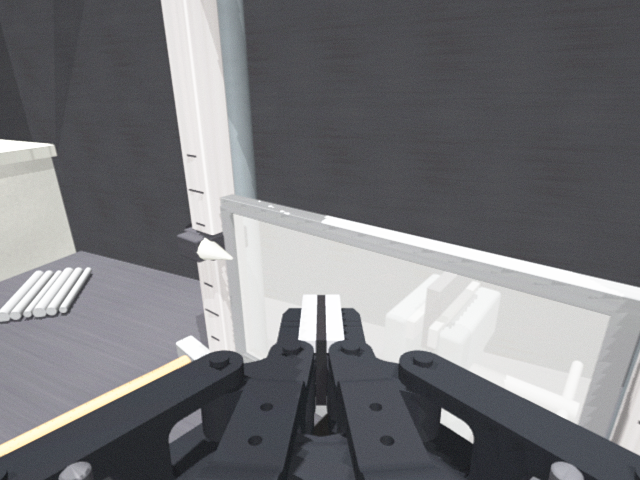

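The wrist view shows the pointer tip at (233,259) and the closed fingertips at (321,297), with the linkage knuckles at (222,360) and (424,360). I'll compute the tip height and the finger geometry.

Run:
```python
from h import *; import json
z=np.load("w1.npz");d=z["d"];c=cams.get_calibration("wrist");K=c["K"];H=c["hand_eye"]
q,x,M=[json.loads(l) for l in open("log.jsonl")][-1];M=np.array(M);x=np.array(x)
def tool(u,v,dd=None):
    dd=d[v,u] if dd is None else dd
    p=np.linalg.inv(K)@[u,v,1]*dd; return H[:3,:3]@p+H[:3,3]
for n,(u,v) in dict(knL=(222,357),knR=(424,357),tip=(335,299),padback=(335,330),fing=(292,320),mid=(292,350),near=(375,405)).items(): print(n,tool(u,v).round())
im=z["im"].astype(int)
for v in range(238,266,2): 
    r=[u for u in range(195,240) if im[v,u].min()>205]
    if r: print(v,r[0],r[-1],(M@tool(r[-1]-1,v)+x).round())
# ray at known y from scene tip (646.4,54)
for u,v in((233,259),(234,260)):
    o=M@H[:3,3]+x; e=M@(H[:3,:3]@(np.linalg.inv(K)@[u,v,1])); s=(648-o[0])/e[0]; print("tip at x=648",(o+s*e).round(1))
    KK=[]
```

```text
knL [ 14. -25. -40.]
knR [ 14.  26. -41.]
tip [11.  5.  2.]
padback [ 12.   4. -22.]
fing [  7. -10.  -7.]
mid [ 14.  -8. -37.]
near [ 17.  11. -63.]
238 204 239 [670.  55. 242.]
240 202 239 [669.  55. 240.]
242 201 239 [670.  56. 238.]
244 200 239 [669.  55. 236.]
246 199 239 [670.  56. 234.]
248 198 239 [670.  57. 232.]
250 198 239 [669.  56. 231.]
252 197 239 [670.  57. 228.]
254 199 239 [671.  58. 226.]
256 200 239 [671.  58. 224.]
258 208 239 [671.  58. 222.]
260 206 239 [671.  58. 220.]
262 202 239 [671.  58. 218.]
264 198 239 [670.  58. 216.]
tip at x=648 [648.   44.7 232.6]
tip at x=648 [648.   43.8 231.9]
```

Emit:
move_arm --targets "-26.3 0.3 3 0 0 0 1;-26.3 0.3 3 0 0 0 1;-26.3 0.3 3 0 0 0 1;-26.3 0.3 3 0 0 0 1;-26.3 0.3 3 0 0 0 1;-26.3 0.3 3 0 0 0 1;-26.3 0.3 3 0 0 0 1;-26.3 0.3 3 0 0 0 1;0 0 0 0 0 0 1;0 0 0 0 0 0 1"

```text
time: 3.98
tcp_pos: [519.8, -103.7, 71.2]
tcp_rot: [0.727, 0.162, 0.649, -0.153]
ft_force: [0.4, 0.5, 0.0]
opening: 0.0
finger_force: 0.0
```

```bash
python3 s.py
python3 - <<'E'
from plan import *
x0=np.array(D[-1][1]);T0=np.array(D[-1][2]);u=T0[:,2]
x=np.array([607,-59,0])-26*u;x[2]=72
print(x,(T0.T@(x-x0)).round(1))
from h import *
im,d=cams.capture("side");cv2.imwrite("pics/s2.png",im[:,:,::-1])
E
```

```text
3.98 [-1.138  1.214  2.277  1.591  1.461 -1.91 ] [ 519.8 -103.7   71.2] [0.4 0.5 0. ]
[[ 0.104  0.435  0.894]
 [ 0.037 -0.9    0.434]
 [ 0.994 -0.012 -0.11 ]]
[ -0.  266.5  68.9 611.2 112.3 433.7 361.7] 0.10036668107323976
[583.74659258 -70.27659781  72.        ] [ 8.6 -2.3 71.6]
```

View pics/s2.png

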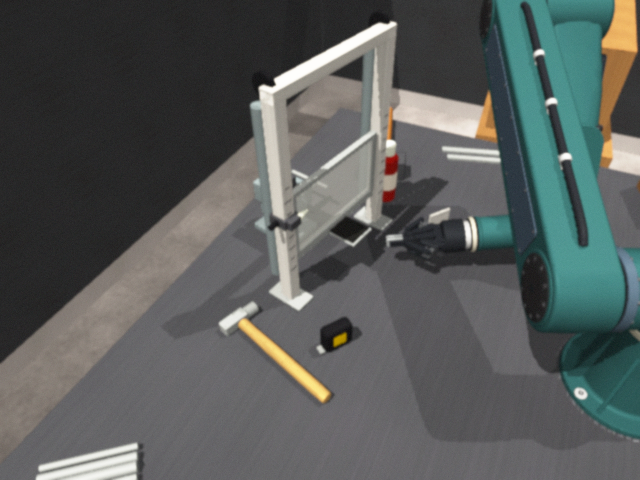

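The side view shows the gripper level in front of the lip, with the fingertips at (390,240) and the bracket at (440,215) clear behind it. I'll slide under the lip and start up gently.

Emit:
move_arm --targets "2.1 -0.6 18 0 0 0 1;2.1 -0.6 18 0 0 0 1;2.1 -0.6 18 0 0 0 1;2.1 -0.6 17.6 0 0 0 1;0 0 0 0 0 0 1;4 0 -0.4 0 0 0 1;4 0 -0.4 0 0 0 1;4 0 -0.4 0 0 0 1;4 0 -0.4 0 0 0 1;4 0 -0.4 0 0 0 1;0 0 0 0 0 0 1"

```text
time: 4.95
tcp_pos: [583.8, -69.6, 93.3]
tcp_rot: [0.727, 0.163, 0.65, -0.153]
ft_force: [-1.2, 0.1, 1.0]
opening: 0.0
finger_force: 0.1
```

```bash
cat > pad.py <<'E'
from h import *
import sys
def pad():
  for n in("scene","side"):
    im,d=cams.capture(n);np.savez("l_"+n,im=im,d=d);cv2.imwrite(f"pics/l_{n}.png",im[:,:,::-1]);P=cloud(n,d)-[607,-59,0]
    l=P[...,:2]@np.array([[.98,.199],[-.199,.98]]) # lip axes
    m=(np.abs(l[...,0])<28)&(np.abs(l[...,1])<29)&(im.max(2)<45)&(P[...,2]>70)&(P[...,2]<300)
    print(n,m.sum(),"padtop z",np.median(P[m][:,2]).round(1),"underside",np.median(P[m][:,2]).round(1)-9)
pad()
E
python3 s.py; python3 pad.py
```

```text
4.95 [-0.917  1.133  2.257  1.794  1.514 -1.804] [583.8 -69.6  93.3] [-1.2  0.1  1. ]
[[ 0.103  0.435  0.894]
 [ 0.038 -0.9    0.433]
 [ 0.994 -0.011 -0.11 ]]
scene 479 padtop z 114.2 underside 105.2
side 407 padtop z 113.8 underside 104.8
```

Emit:
move_arm --targets "7 0 -0.8 0 0 0 1;7 0 -0.8 0 0 0 1;7 0 -0.8 0 0 0 1;7 0 -0.8 0 0 0 1;7 0 -0.8 0 0 0 1;7 0 -0.8 0 0 0 1;7 0 -0.8 0 0 0 1;7 0 -0.8 0 0 0 1;7 0 -0.8 0 0 0 1;7 0 -0.8 0 0 0 1"

```text
time: 5.88
tcp_pos: [584.0, -69.7, 163.5]
tcp_rot: [0.727, 0.163, 0.649, -0.153]
ft_force: [-0.8, -0.0, -3.7]
opening: -0.0
finger_force: 1.7
```

```bash
python3 s.py; python3 pad.py
```

```text
5.88 [-0.917  0.949  2.3    1.782  1.482 -1.665] [584.  -69.7 163.5] [-0.8 -0.  -3.7]
[[ 0.104  0.436  0.894]
 [ 0.038 -0.9    0.435]
 [ 0.994 -0.011 -0.11 ]]
scene 509 padtop z 183.9 underside 174.9
side 426 padtop z 185.8 underside 176.8
```

Emit:
move_arm --targets "7 0 -0.8 0 0 0 1;7 0 -0.8 0 0 0 1;7 0 -0.8 0 0 0 1;7 0 -0.8 0 0 0 1;6 0 -0.7 0 0 0 1;5 0 -0.5 0 0 0 1;4 0 -0.4 0 0 0 1;3 0 -0.3 0 0 0 1;2 0 -0.2 0 0 0 1;0 0 0 0 0 0 1;0 0 0 0 0 0 1"

```text
time: 6.9
tcp_pos: [584.6, -70.9, 211.5]
tcp_rot: [0.727, 0.163, 0.65, -0.153]
ft_force: [0.5, 0.3, 0.2]
opening: 0.1
finger_force: 0.0
```

```bash
python3 s.py; python3 pad.py
python3 - <<'E'
from h import *
z=np.load("l_side.npz");cv2.imwrite("pics/z3.png",cv2.resize(z["im"][150:270,250:410],(800,600),interpolation=2)[:,:,::-1])
E
```

```text
6.9 [-0.917  0.813  2.311  1.771  1.458 -1.543] [584.6 -70.9 211.5] [0.5 0.3 0.2]
[[ 0.102  0.435  0.895]
 [ 0.038 -0.9    0.434]
 [ 0.994 -0.01  -0.109]]
scene 463 padtop z 232.0 underside 223.0
side 439 padtop z 232.3 underside 223.3
```

View pics/z3.png

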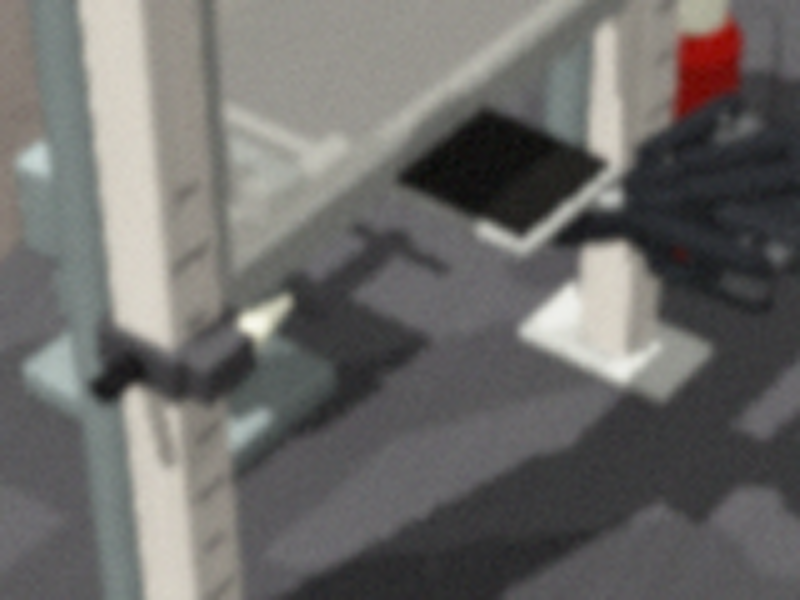

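The view shows the lip still below the tip by about a centimetre, with the tip at side pixel (308.5,209). I'll measure the cone axis from depth in these same images.

Run:
```python
from h import *
for n,(y0,y1,x0,x1) in(("scene",(226,250,284,304)),("side",(203,226,294,314))):
    z=np.load(f"l_{n}.npz");im=z["im"].astype(int);P=cloud(n,z["d"])
    m=np.zeros((480,640),bool);s=np.s_[y0:y1,x0:x1];m[s]=((im[...,0]-im[...,2]>12)&(im[...,0]>140))[s]
    m&=(P[...,2]>215)&(P[...,2]<255)&(P[...,0]<662)
    q=P[m];l=(q[:,:2]-[607,-59])@np.array([[.98,.199],[-.199,.98]])
    print(n,len(q))
    for a in range(84,132,6):
        k=(l[:,1]>=a)&(l[:,1]<a+6)
        if k.any(): print(a,k.sum(),"x",l[k,0].min().round(),l[k,0].max().round(),"z",q[k,2].min().round(1),np.median(q[k,2]).round(1),q[k,2].max().round(1))
```

```text
scene 41
114 2 x 18.0 20.0 z 231.3 231.8 232.4
120 3 x 19.0 20.0 z 231.9 233.7 235.4
126 9 x 17.0 22.0 z 230.5 235.3 238.7
side 42
114 2 x 19.0 19.0 z 229.8 230.8 231.7
120 5 x 19.0 22.0 z 231.6 232.6 233.2
126 7 x 16.0 21.0 z 229.8 234.1 236.0
```

Emit:
move_arm --targets "3 0 -0.3 0 0 0 1;3 0 -0.3 0 0 0 1;2 0 -0.2 0 0 0 1;1 0 -0.1 0 0 0 1;0 0 0 0 0 0 1;0 0 0 0 0 0 1"

```text
time: 7.5
tcp_pos: [584.6, -70.5, 220.4]
tcp_rot: [0.727, 0.163, 0.649, -0.153]
ft_force: [0.1, -1.2, -1.1]
opening: -0.4
finger_force: 0.6
```

```bash
python3 s.py; python3 pad.py
```

```text
7.5 [-0.917  0.787  2.311  1.767  1.452 -1.517] [584.6 -70.5 220.4] [ 0.1 -1.2 -1.1]
[[ 0.103  0.436  0.894]
 [ 0.038 -0.9    0.434]
 [ 0.994 -0.01  -0.11 ]]
scene 455 padtop z 241.1 underside 232.1
side 443 padtop z 240.9 underside 231.9
```

Emit:
move_arm --targets "-5 0 0.5 0 0 0 1;-10 0 1 0 0 0 1;-2 0 -15 0 0 0 1;-2.5 0 -22 0 0 0 1;-2.5 0 -22 0 0 0 1;-2.5 0 -22 0 0 0 1;-2.5 0 -22 0 0 0 1;0 0 -15 0 0 0 1;0 0 0 0 0 0 1;0 0 0 0 0 0 1;0 0 0 0 0 0 1"

```text
time: 8.52
tcp_pos: [477.9, -121.9, 206.0]
tcp_rot: [0.727, 0.163, 0.649, -0.153]
ft_force: [-0.4, -0.5, 0.2]
opening: 0.1
finger_force: 0.0
```

```bash
python3 s.py; python3 pad.py
python3 - <<'E'
from h import *
z=np.load("l_side.npz");cv2.imwrite("pics/z4.png",z["im"][:,:,::-1])
E
```

```text
8.52 [-1.283  0.854  2.374  1.417  1.447 -1.646] [ 477.9 -121.9  206. ] [-0.4 -0.5  0.2]
[[ 0.103  0.436  0.894]
 [ 0.038 -0.9    0.434]
 [ 0.994 -0.011 -0.11 ]]
scene 320 padtop z 241.1 underside 232.1
side 434 padtop z 240.9 underside 231.9
```

View pics/z4.png

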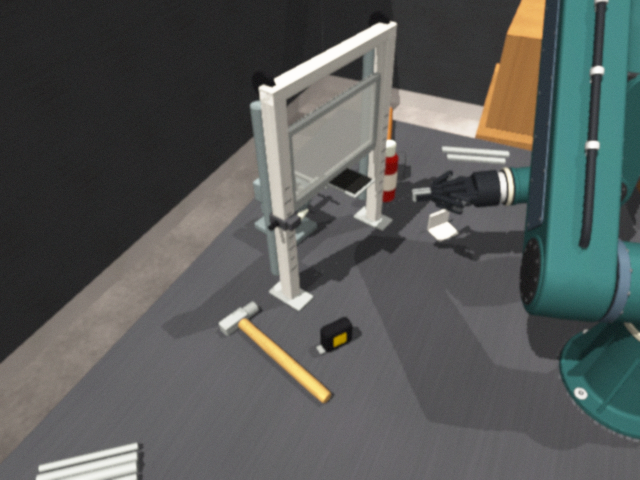

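The window is standing at the mark with its lip at (350,182). The bystanders haven't moved and the gripper is clear at (420,193), so I'll hand in.

```bash
python3 -c "
from workcell import workorder
print(workorder.close_job())"
```

```text
the job is handed in; nothing more can be done
None
```

I pushed the window up from beneath and left it standing with the lip's underside at about 232 mm, against a pointer tip I measured at about 231 mm. The arm moved clear, the bystanders look unmoved in the last picture, and the job is handed in at about 8.6 s; it returned no verdict.

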